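# Turn the tray turntable to the next uncapped tray

## Robot

A 6-joint arm with a two-finger parallel gripper is mounted at the origin on the work surface. World frame = base frame: x ahead of the robot, y to its left, z up, the work surface at z = 0. Lengths are in m, angles in rad, forces in N, time in s.
With the tool pointing down it reaches from about 0.425 to 0.95 m from the base axis. Payload 3.5 kg.
Tool frame: the origin (TCP) lies at the very end of the fingers, on their centre line; the grasp point (between the pads) lies 19 mm behind it; y points along the fingers, x is the direction in which the jaws open and shut, and the axes are right-handed (so a half turn about y gives the same grasp; the last joint's range is limited). The gripper opens to 85 mm and grips with 20 to 120 N. Pads are 22 mm wide; open, the fingers measure 114 mm over their backs; the gripper's body (76 mm by 85 mm) begins 54 mm behind the grasp point. The pads swing forward as they close: fully open they stand 13 mm farther back than shut.
Start: joints at [-1.28, 0.286, 1.577, -0, 1.279, -0.15], TCP at [0.288, -0.61, 0.231] pointing down, gripper open.
Joint ranges: [-2.77, 2.77], [-0.9, 2.22], [0.21, 2.48], [-1.53, 4.67], [0.24, 2.81], [-2.84, 2.84]. Speed limits (rad/s): [2.79, 2.79, 3.14, 3.14, 3.14, 3.14].

## Interface

Orientations are given as a unit quaternion [w, x, y, z].
In Python, from rig import bot, capture gives the robot as it stands.
- The arm moves only by the shell command python3 -m pendant 'ROWS' [OPENING] [FORCE]. ROWS is JSON, a list of rows, each an object with "xyz": the shift along the tool's x, y, z in m, a list of three; "twist": the turn about the tool's y in units of 5 degrees (1.0 is 5 degrees). A call has 1 to 10 rows; each row is the pose to reach, as a shift and turn from the pose commanded when the call began, along the tool's axes at that moment; what a row does not reach only later rows make up. A row lasts 1/10 s, in which the tool goes at most 50 mm and 8.59 degrees, less where a joint would pass 70% of its speed; a pose out of reach is approached as far as the arm can. A call with a gripper value outside its range is refused whole. OPENING is the opening, from 0 (shut) to 1 (fully open), set as the call begins (- or left out, the last holds). The fingers move at their own pace and stop on an object; FORCE is the grip in N (left out, the last holds). Time passes only in rows, so rows that repeat a pose let the fingers close. It gives the time, the measured TCP pose, the force and the opening at its end, in the units of the state.
- bot.get_obs(): the state, without advancing time (a new reading comes with each control period).
- capture(name): name is "scene" or "side" or "wrist"; returns a dict with "pixels" (420x560x3 uint8, red, green, blue), "depth" (420x560 float32, m along the optical axis (not along the pixel's ray), 0 where there is no reading), "vfov" (degrees; the focal length in pixels is half the picture's height over the tangent of half this angle, whatever the lens; pixels are square), "cx", "cy" (the principal point, pixels), "R" (3x3) and "t" (3): a world point X has camera coordinates R X + t; the wrist camera has in their place "tool_from_camera" (4x4, takes a point from camera to tool coordinates, whose origin is the TCP and whose axes are the tool frame's). Camera axes: x right, y down, z forward; pixel columns grow to the right and rows downward; lengths in m; the calibration is good to about 2 mm. A picture is of the moment at which its call begins: read the wrist's pose just before it.
- bot.sign_off(): hands the job in, once; it reports no verdict.
The state is a dict: "clock": time; "joint_positions": joint angles; "dq": joint speeds; "joint_torque": joint torques, N m; "position": TCP position; "tcp_rot": TCP orientation; "wrist_force": force on the tool from outside, world axes, zero at the start; "wrist_torque": the same for the moment, N m; "grip_width": finger opening in m.
Only numpy, scipy, OpenCV 4.12 (cv2) and the standard library are available. Lean on these libraries where they do the work, as an engineer would, in place of code of your own. Each camera call takes 0.05 s, during which the arm holds its last target.

## Task

At the capping bench, gently turn the turntable by pushing its notched rim with the fingertips until the foam block full of bare, short metal stems (the ones still without caps) stands squarely at the front, in line with the pointer on the turntable's foot, and leave it at rest there. Do not touch, lift or shift the foam blocks and the carton that ride on it, do not pinch the rim, and leave the things on the bench around it where they are.

Things in the scene. Friction and masses are not known exactly. Their poses are not given: they have to be found in the camera images.
- foot: fixed grey foot plate of the turntable, 190 x 190 mm and 10 mm thick, with the bearing drum; origin at the centre of its underside on the bench, on the turning axis. A flat aluminium pointer tongue, 44 mm wide and 6 mm thick, runs out from under the turntable along the foot's -x axis (roughly towards the robot) and ends in a point 255 mm from the axis: that side is the front.
- front_place (a point): place over the pointer, at the foot's x = -80 mm, y = 0, z = 58 mm (top of the turntable's rubber mat): where the centre of the wanted foam block should come to stand
- turntable: round grey plastic turntable, 330 mm over the rim, on a vertical bearing, turning freely many turns either way; origin on the axis at bench height, z up, x and y turn with it. The deck's underside is at z = 38 mm, its rubber mat (radius 133 mm, where the trays stand) at z = 58 mm, with a thin lip to z = 71 mm at radius 138 to 143 mm. The bearing is slightly stiff: about 1 N at the rim turns it, and it stops within a few degrees when no longer pushed.
- rim: scalloped rim of the turntable (same origin and axes, turns with it): eight lobes from radius 143 to 165 mm, z = 38 to 72 mm, centred at 0, 45, 90 ... degrees from the turntable's x axis; between them eight finger notches, open outwards, above and below, centred at 22.5, 67.5 ... degrees, about 46 mm wide and 22 mm deep with rounded corners. A fingertip let down into a notch pushes the lobe beside it.
- tray_bare: the wanted block: foam block 72 x 72 mm, 22 mm thick, loose on the turntable at 80 mm from its centre; 16 bare metal stems (brass collar, thin steel top), 4 by 4, 11 mm thick, stepped, standing only 12 mm out of it (34 mm in all). Origin at the centre of its underside.
- tray_capped: foam block 72 x 72 mm, 22 mm thick, loose on the turntable at 80 mm from its centre; 16 capped pieces, 4 by 4, 13 mm thick with rounded tops, standing 17 mm out of it (39 mm in all). Origin at the centre of its underside.
- tray_empty: foam block 72 x 72 mm, 22 mm thick, loose on the turntable at 80 mm from its centre; 16 empty holes and nothing in them. Origin at the centre of its underside.
- cap_carton: small open white carton 66 x 66 mm, 36 mm high, with a few caps in it, loose on the turntable at 80 mm from its centre. Origin at the centre of its underside. The four things on the deck stand a quarter turn apart, centred on the turntable's +x, +y, -x and -y axes, in any order.
- bench_rack: bystander: foam rack 170 x 120 mm, 37 mm high with its stems, loose on the bench beside the turntable. Origin at the centre of its underside.
- bench_carton: bystander: open white carton 120 x 85 mm, 70 mm high (a flap stands up to 80 mm), loose on the bench beside the turntable. Origin at the centre of its underside.
- bottle: bystander: white bottle, 52 mm thick, 100 mm high, standing on the bench near the turntable, on the robot's side. Origin at the centre of its underside.
Things that resemble listed ones, but are neither listed nor needed, are in the scene too. Leave any turquoise look-alike of the cap_carton alone.

How it is judged:
On the way:
1. the fingers push the rim and the turntable turns (contact force between the fingers and rim above 0.1 N and angular speed of turntable above 0.02 rad/s).
At the end, for the whole second after the job is handed in: The block of bare stems stands at the front: its centre within 14 mm (about 10 degrees of turn) of the place over the pointer; the turntable is at rest (under 0.03 rad/s), and all four things still stand flat on its mat (within 4 mm in height, tilt under 0.1 rad) (horizontal distance between tray_bare and front_place below 0.014 m and angular speed of turntable below 0.03 rad/s and angle between each of tray_bare, tray_capped, tray_empty, cap_carton's own z axis and vertical below 0.1 rad and z of tray_bare in the frame of turntable between 0.054 and 0.062 m and z of tray_capped in the frame of turntable between 0.054 and 0.062 m and z of tray_empty in the frame of turntable between 0.054 and 0.062 m and z of cap_carton in the frame of turntable between 0.054 and 0.062 m); the robot touches nothing.
It fails at once if the robot touches a foam block or the carton on the turntable (over 0.5 N) (contact force between any of the fingers, the arm and tray_bare above 0.5 N or contact force between any of the fingers, the arm and tray_capped above 0.5 N or contact force between any of the fingers, the arm and tray_empty above 0.5 N or contact force between any of the fingers, the arm and cap_carton above 0.5 N).
It fails at once if a thing on the turntable is lifted (over 10 mm), tipped (over 0.25 rad) or thrown out of its place (over 18 mm inwards or outwards) (z of any of tray_bare, tray_capped, tray_empty, cap_carton in the frame of turntable above 0.068 m or angle between any of tray_bare, tray_capped, tray_empty, cap_carton's own z axis and vertical above 0.25 rad or horizontal distance between any of tray_bare, tray_capped, tray_empty, cap_carton and turntable above 0.098 m or horizontal distance between any of tray_bare, tray_capped, tray_empty, cap_carton and turntable below 0.062 m).
It fails at once if the rim is pinched or forced (over 35 N) (contact force between the fingers and turntable above 35 N).
It fails at once if something on the bench is moved (over 20 mm) or tipped (distance of any of bench_rack, bench_carton, bottle from where it was at the start of the episode above 0.02 m or angle between any of bench_rack, bench_carton, bottle's own z axis and vertical above 0.25 rad).
It also fails if it takes over 45 s, if anything falls off the work surface, if the arm or the gripper's body presses on something with over 40 N, if the wrist force passes 120 N, or if a joint passes its speed limit or range.

## Working session

There is one attempt and no reset: what is moved stays moved. The work goes in short steps, Python scripts to look and compute and a shell command to move; the robot and the scene stay as the last step left them, time stands still between calls to the robot, and variables do not carry over. Pictures are saved under pics/ and viewed, and the job is handed in when it is done.

```bash
mkdir -p pics; ls
python3 - <<'E'
from rig import bot,capture
import cv2,numpy as np
o=bot.get_obs();print({k:np.round(v,3).tolist() for k,v in o.items()})
for n in("scene","side","wrist"):
    c=capture(n);cv2.imwrite(f"pics/{n}0.png",c["pixels"][:,:,::-1]);np.savez(f"pics/{n}0.npz",**c)
    print(n,{k:np.round(v,3).tolist() for k,v in c.items() if k not in("pixels","depth")})
E
```

```text
pics
{'clock': 0.0, 'joint_positions': [-1.28, 0.287, 1.578, -0.0, 1.279, -0.15], 'dq': [0.001, 0.002, 0.0, 0.002, 0.0, -0.0], 'joint_torque': [-0.001, -40.599, -29.263, -0.0, 0.006, -0.0], 'position': [0.288, -0.61, 0.23], 'tcp_rot': [0.598, -0.597, 0.379, -0.378], 'wrist_force': [-0.006, -0.155, 0.385], 'wrist_torque': [0.033, -0.034, 0.006], 'grip_width': 0.085}
scene {'vfov': 47.752, 'cx': 279.343, 'cy': 216.525, 'R': [[-0.493, 0.87, 0.016], [0.447, 0.269, -0.853], [-0.746, -0.414, -0.521]], 't': [0.251, -0.21, 1.657]}
side {'vfov': 43.447, 'cx': 276.933, 'cy': 215.517, 'R': [[-0.921, -0.389, -0.008], [-0.265, 0.644, -0.717], [0.284, -0.659, -0.697]], 't': [0.555, 0.177, 1.195]}
wrist {'vfov': 70.075, 'cx': 278.7, 'cy': 212.981, 'tool_from_camera': [[1.0, -0.001, 0.0, -0.0], [-0.001, -0.271, 0.963, -0.142], [-0.001, -0.963, -0.271, 0.069], [0.0, 0.0, 0.0, 1.0]]}
```

View pics/scene0.png

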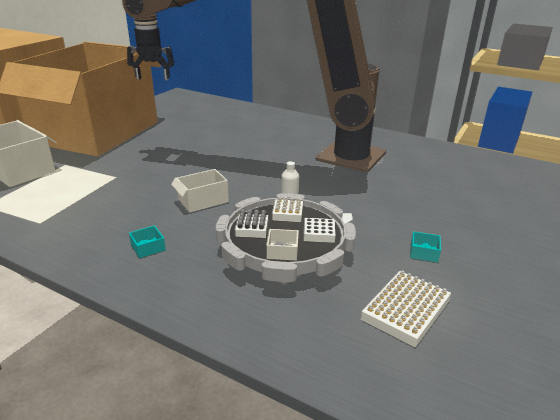

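View pics/side0.png

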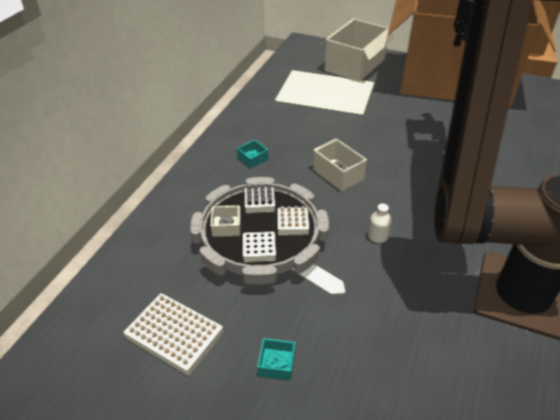

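View pics/wrist0.png

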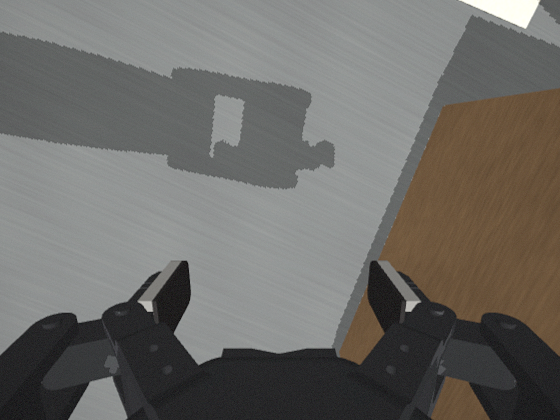

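Run:
```python
import cv2,numpy as np
a=cv2.imread("pics/scene0.png")[155:295,200:370];b=cv2.imread("pics/side0.png")[170:310,180:400]
cv2.imwrite("pics/zs.png",cv2.resize(a,None,fx=4.6,fy=4.2,interpolation=3));cv2.imwrite("pics/zd.png",cv2.resize(b,None,fx=3.6,fy=3.6,interpolation=3))
```

```text
(no output)
```

View pics/zs.png

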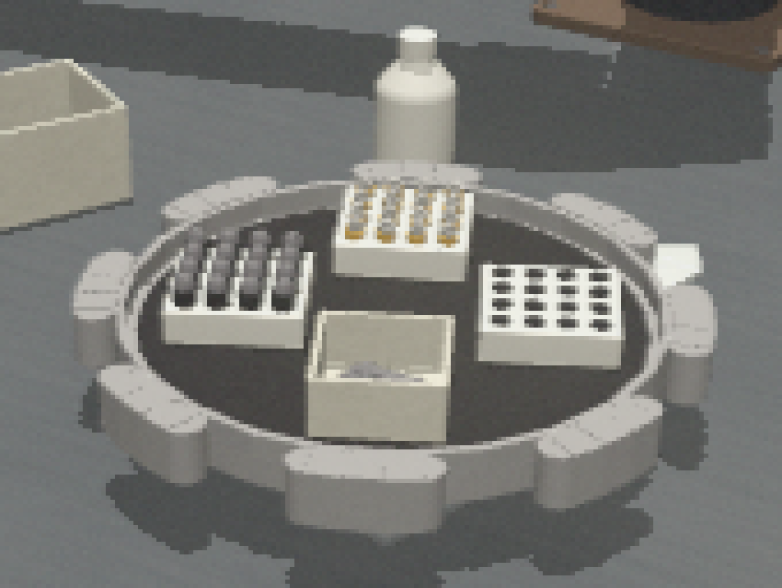

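View pics/zd.png

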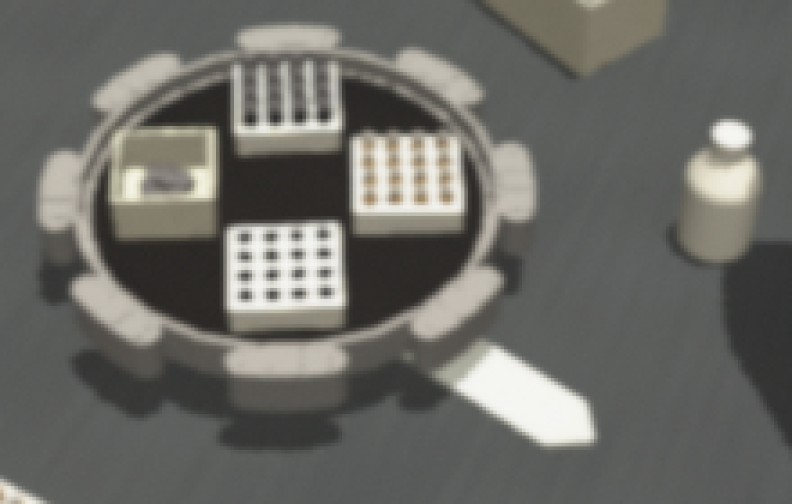

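```bash
cat > h.py <<'E'
import numpy as np,cv2
def cloud(c):
    d=c["depth"];f=210/np.tan(np.radians(float(c["vfov"]))/2)
    v,u=np.mgrid[:420,:560]
    P=np.stack([(u-c["cx"])*d/f,(v-c["cy"])*d/f,d],-1)
    W=(P-c["t"])@c["R"]; W[d==0]=np.nan
    return W
def ray(c,u,v,z):
    f=210/np.tan(np.radians(float(c["vfov"]))/2)
    r=c["R"].T@np.array([(u-c["cx"])/f,(v-c["cy"])/f,1]);o=-c["R"].T@c["t"]
    return o+r*(z-o[2])/r[2]
E
python3 - <<'E'
from h import *
for n in("scene","side"):
    c=np.load(f"pics/{n}0.npz");W=cloud(c)
    pts={"scene":dict(bare=(288,209),capped=(252,222),carton=(283,240),empty=(320,228),bottle=(290,182),bench_cart=(205,190),rack=(405,305)),
     "side":dict(bare=(293,218),capped=(260,198),carton=(226,219),empty=(260,244),bottle=(379,225),bench_cart=(340,163),rack=(174,332),pt=(344,290))}[n]
    for k,(u,v) in pts.items():print(n,k,np.round(np.nanmedian(W[v-2:v+3,u-2:u+3].reshape(-1,3),0),3))
    # top view raster
    m=np.isfinite(W[...,2])
    x,y,z=W[m].T;col=c["pixels"][m]
    im=np.zeros((600,800,3),np.uint8)
    o=np.argsort(z)
    X=((x-.2)*1000);Y=((.45-y)*1000)
    for i in o:
        a,b=int(X[i]),int(Y[i])
        if 0<=a<799 and 0<=b<599 and z[i]<.2: im[b:b+2,a:a+2]=col[i][::-1]
    cv2.imwrite(f"pics/top_{n}.png",im)
c=np.load("pics/side0.npz")
print("tip on bench",ray(c,345,292,.006))
E
```

```text
scene bare [0.561 0.051 0.083]
scene capped [0.661 0.014 0.092]
scene carton [0.662 0.096 0.067]
scene empty [0.593 0.156 0.081]
scene bottle [ 0.371 -0.043  0.051]
scene bench_cart [ 0.545 -0.216  0.057]
scene rack [0.695 0.396 0.032]
side bare [0.541 0.048 0.081]
side capped [0.64  0.019 0.089]
side carton [0.693 0.103 0.071]
side empty [0.58  0.153 0.08 ]
side bottle [ 0.347 -0.028  0.061]
side bench_cart [ 0.521 -0.266  0.02 ]
side rack [0.664 0.405 0.027]
side pt [0.375 0.146 0.001]
tip on bench [0.37035426 0.15373508 0.006     ]
```

Run:
```python
import cv2
a=cv2.imread("pics/top_side.png")
print(a.shape)
```

```text
(600, 800, 3)
```

View pics/top_side.png

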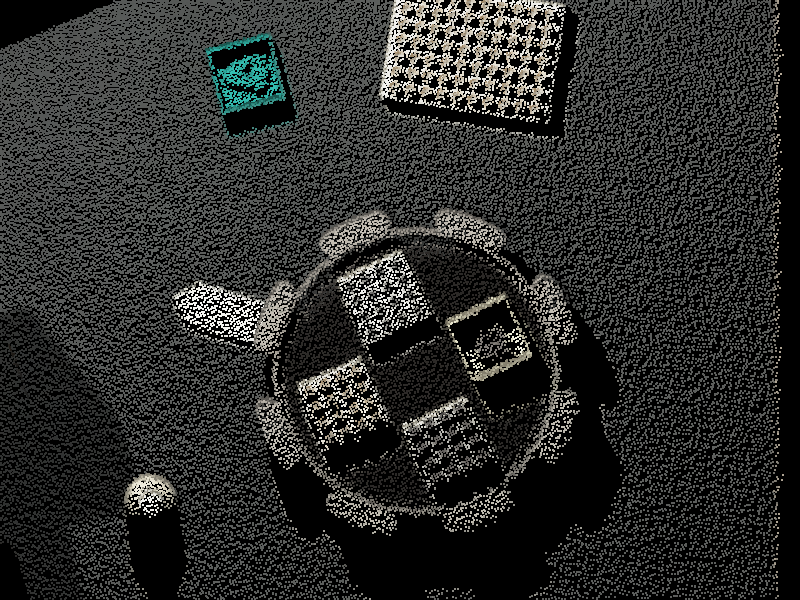

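View pics/top_scene.png

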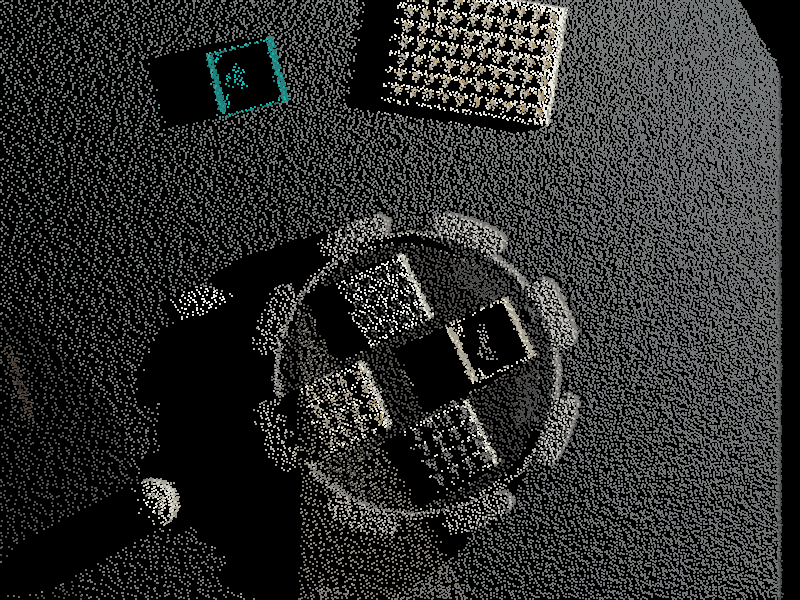

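```bash
cat > fit.py <<'E'
import sys
from h import *
from scipy.optimize import least_squares
def fit(tag,cams=("scene","side"),quiet=False):
  for n in cams:
    c=np.load(f"pics/{n}{tag}.npz");W=cloud(c);m=np.isfinite(W[...,2]);P=W[m];rgb=c["pixels"][m].astype(float)
    c0=np.array([.617,.078]);d=np.hypot(*(P[:,:2]-c0).T)
    lip=P[(d>.128)&(d<.150)&(abs(P[:,2]-.070)<.006)]
    r=least_squares(lambda q:np.hypot(lip[:,0]-q[0],lip[:,1]-q[1])-q[2],[*c0,.14],loss="soft_l1",f_scale=.002).x
    ctr=r[:2]
    d=np.hypot(*(P[:,:2]-ctr).T);a=np.arctan2(*(P[:,:2]-ctr).T[::-1])
    lob=(d>.149)&(d<.168)&(abs(P[:,2]-.072)<.005)
    ph=np.degrees(np.angle(np.exp(8j*a[lob]).mean())/8)%45
    # first-harmonic on 8-fold
    print(n,"ctr",r.round(4),"lobe phase",ph.round(2),lob.sum())
    # pointer
    g=(P[:,2]<.015)&(d>.17)&(d<.26)&(rgb.min(1)>130)&(abs(P[:,1]-.14)<.08)&(P[:,0]<.5)
    q=P[g][:,:2]-ctr
    if len(q): 
        print(" pointer max r",d[g].max().round(3),"angle mean",np.degrees(np.arctan2(*q.mean(0)[::-1])).round(2),len(q))
    # trays: foam top white, z .08
    t=(d<.128)&(abs(P[:,2]-.080)<.0035)
    q=P[t];aa=np.degrees(a[t])
    for k in range(4):
        A=(ph+90*k)
        for off in (0,45):
            s=abs((aa-A-off+180)%360-180)<30
            if s.sum()>60:
                z=q[s][:,:2]; rect=cv2.minAreaRect(((z-ctr)*1000).astype(np.float32)); v=np.array(rect[0])
                print("  block near",round(A+off,1),s.sum(),"centre",(v/1000+ctr).round(3),"r",np.hypot(*v).round(1),"ang",(np.degrees(np.arctan2(v[1],v[0]))%360).round(1),np.round(rect[1]),round(rect[2],1))
if __name__=="__main__": fit(sys.argv[1])
E
python3 fit.py 0
python3 - <<'E'
from scipy.spatial.transform import Rotation as R
print(R.from_quat([.598,-.597,.379,-.378],scalar_first=True).as_matrix().round(3))
E
```

```text
scene ctr [0.6173 0.0773 0.142 ] lobe phase 23.9 1106
 pointer max r 0.257 angle mean 161.17 100
  block near 23.9 145 centre [0.689 0.111] r 79.8 ang 25.1 [71. 65.] 23.6
  block near 68.9 176 centre [0.641 0.145] r 71.8 ang 70.5 [ 63. 118.] 67.0
  block near 113.9 503 centre [0.584 0.15 ] r 79.8 ang 114.4 [75. 72.] 26.0
  block near 158.9 162 centre [0.55  0.105] r 73.0 ang 157.3 [115.  64.] 71.5
  block near 203.9 241 centre [0.546 0.044] r 78.8 ang 204.9 [76. 72.] 25.0
  block near 248.9 89 centre [0.585 0.016] r 68.9 ang 242.5 [ 61. 107.] 76.5
  block near 293.9 197 centre [0.652 0.005] r 80.4 ang 295.7 [77. 72.] 27.2
  block near 338.9 152 centre [0.685 0.051] r 72.9 ang 338.5 [114.  64.] 72.6
side ctr [0.616  0.0793 0.1423] lobe phase 23.91 1211
 pointer max r 0.254 angle mean 163.32 560
  block near 23.9 106 centre [0.691 0.113] r 82.2 ang 24.1 [59. 70.] 23.9
  block near 68.9 197 centre [0.641 0.149] r 74.3 ang 70.3 [ 61. 115.] 67.7
  block near 113.9 670 centre [0.583 0.154] r 82.2 ang 113.8 [71. 76.] 25.6
  block near 158.9 245 centre [0.548 0.108] r 73.3 ang 157.3 [114.  63.] 69.9
  block near 203.9 355 centre [0.543 0.047] r 80.0 ang 203.9 [72. 75.] 24.5
  block near 248.9 115 centre [0.59  0.012] r 71.9 ang 248.7 [ 65. 116.] 71.1
  block near 293.9 200 centre [0.648 0.007] r 79.5 ang 293.8 [70. 73.] 25.9
  block near 338.9 109 centre [0.684 0.052] r 72.9 ang 338.1 [113.  62.] 71.5
[[ 0.427 -0.     0.904]
 [-0.904  0.002  0.427]
 [-0.002 -1.     0.   ]]
```

```bash
python3 -m pendant '[{"xyz":[-0.03,0,0.025],"twist":-1},{"xyz":[-0.07,0,0.055],"twist":-2},{"xyz":[-0.1,0,0.085],"twist":-3.5},{"xyz":[-0.14,0,0.115],"twist":-5},{"xyz":[-0.17,0,0.145],"twist":-6.5},{"xyz":[-0.205,0,0.175],"twist":-8},{"xyz":[-0.24,0,0.205],"twist":-9.5},{"xyz":[-0.275,0,0.235],"twist":-11},{"xyz":[-0.31,0,0.265],"twist":-11},{"xyz":[-0.315,0,0.265],"twist":-11}]' 0 20
cat > go.py <<'E'
import sys,numpy as np
from rig import bot
from scipy.spatial.transform import Rotation as R
o=bot.get_obs();M=R.from_quat(o["tcp_rot"],scalar_first=True).as_matrix();p=np.array(o["position"])
print("t",round(o["clock"],2),"p",p.round(4),"x-yaw",np.degrees(np.arctan2(M[1,0],M[0,0])).round(2),"q",np.round(o["joint_positions"],2),"F",np.round(o["wrist_force"],1),"w",round(o["grip_width"],4))
C=np.array([.6167,.0783])
d=p[:2]-C;print("polar r",np.hypot(*d).round(4),"ang",(np.degrees(np.arctan2(d[1],d[0]))%360).round(2))
# targets: a,r,z
for s in sys.argv[1:]:
    a,r,z=map(float,s.split(","))
    t=np.array([C[0]+r*np.cos(np.radians(a)),C[1]+r*np.sin(np.radians(a)),z])
    yaw=a-90; cur=np.degrees(np.arctan2(M[1,0],M[0,0]))
    print(s,"tool shift",(M.T@(t-p)).round(4),"twist",(-((yaw-cur+180)%360-180)/5).round(2))
E
python3 go.py 136.4,.159,.23
```

```text
clock: 1.15
position: [0.3938, -0.2083, 0.2309]
tcp_rot: [0.705, -0.704, 0.058, -0.058]
wrist_force: [-0.2, -0.2, -0.8]
grip_width: -0.0
t 1.15 p [ 0.3938 -0.2083  0.2309] x-yaw -9.43 q [-0.72 -0.24  2.12  0.    1.27 -0.55] F [-0.2 -0.2 -0.8] w -0.0
polar r 0.363 ang 232.13
136.4,.159,.23 tool shift [0.0413 0.0016 0.4085] twist -11.17
```

```bash
python3 -m pendant '[{"xyz":[0.005,0,0.045],"twist":-1.2},{"xyz":[0.01,0,0.09],"twist":-2.4},{"xyz":[0.015,0,0.135],"twist":-3.8},{"xyz":[0.02,0,0.18],"twist":-5.2},{"xyz":[0.025,0,0.225],"twist":-6.6},{"xyz":[0.03,0,0.27],"twist":-8},{"xyz":[0.035,0,0.315],"twist":-9.5},{"xyz":[0.04,0,0.36],"twist":-11.2},{"xyz":[0.041,0,0.4085],"twist":-11.2},{"xyz":[0.041,0,0.4085],"twist":-11.2}]'
python3 go.py 136.4,.159,.23
python3 - <<'E'
from rig import bot,capture
import cv2,numpy as np
c=capture("wrist");cv2.imwrite("pics/wrist1.png",c["pixels"][:,:,::-1]);np.savez("pics/wrist1.npz",**c)
E
```

```text
clock: 2.15
position: [0.5032, 0.1872, 0.231]
tcp_rot: [0.65, -0.649, -0.28, 0.279]
wrist_force: [-0.4, -0.8, -0.2]
grip_width: -0.0001
t 2.15 p [0.5032 0.1872 0.231 ] x-yaw 46.56 q [ 0.17 -0.02  1.92  0.    1.24 -0.65] F [-0.4 -0.8 -0.2] w -0.0001
polar r 0.1573 ang 136.19
136.4,.159,.23 tool shift [-0.0006  0.001   0.0017] twist 0.03
```

View pics/wrist1.png

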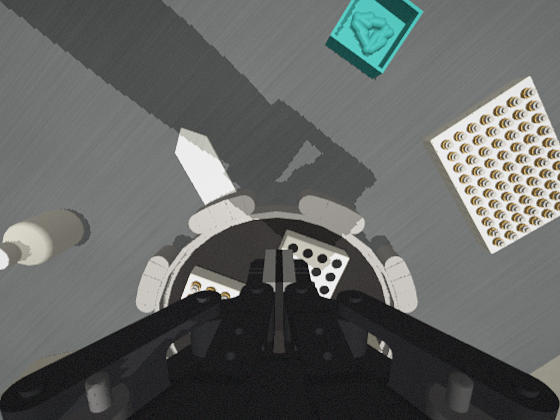

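Run:
```python
import numpy as np
c=np.load("pics/wrist1.npz");f=210/np.tan(np.radians(float(c["vfov"]))/2);T=c["tool_from_camera"]
for u,v in((280,214),(222,213),(332,213),(285,262),(278,252)):
    d=np.median(c["depth"][v-1:v+2,u-1:u+2]);print(u,v,(T@[(u-c["cx"])*d/f,(v-c["cy"])*d/f,d,1])[:3].round(4))
```

```text
280 214 [ 0.0014  0.16   -0.0173]
222 213 [-0.0593  0.1593 -0.0159]
332 213 [ 0.0558  0.1598 -0.0162]
285 262 [ 0.003  -0.0191  0.0115]
278 252 [-0.0002 -0.0073  0.0113]
```

```bash
python3 -m pendant '[{"xyz":[-0.002,0.04,0.003]},{"xyz":[-0.002,0.08,0.003]},{"xyz":[-0.002,0.11,0.003]},{"xyz":[-0.002,0.13,0.003]},{"xyz":[-0.002,0.14,0.003]},{"xyz":[-0.002,0.14,0.003]}]'
python3 go.py 136.4,.160,.05
python3 - <<'E'
from rig import bot,capture
import cv2,numpy as np
for n in("wrist","side"):
  c=capture(n);cv2.imwrite(f"pics/{n}2.png",c["pixels"][:,:,::-1]);np.savez(f"pics/{n}2.npz",**c)
E
```

```text
t 2.2 p [0.5029 0.185  0.2308] x-yaw 46.48 q [ 0.16 -0.02  1.92 -0.    1.25 -0.65] F [-0.4 -0.6  0.8] w 0.0
polar r 0.156 ang 136.84
136.4,.160,.05 tool shift [0.0014 0.1808 0.004 ] twist 0.02invalid input at $[0]: expected keys xyz, twist
```

View pics/wrist2.png

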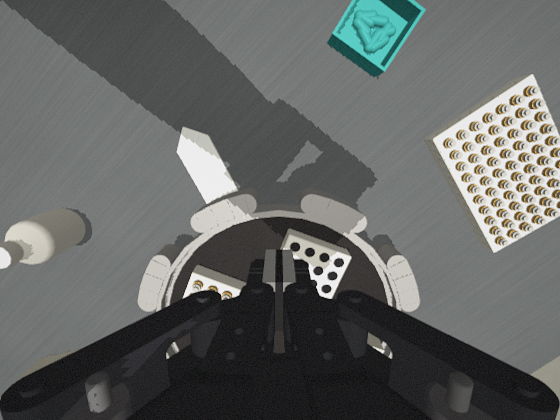

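View pics/side2.png

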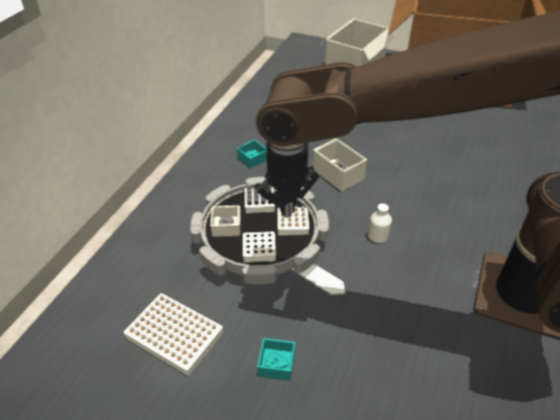

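```bash
python3 -m pendant '[{"xyz":[0,0.04,0.003],"twist":0},{"xyz":[0,0.08,0.004],"twist":0},{"xyz":[0,0.11,0.004],"twist":0},{"xyz":[0,0.13,0.004],"twist":0},{"xyz":[0,0.14,0.004],"twist":0},{"xyz":[0,0.14,0.004],"twist":0}]'
python3 go.py 136.8,.160,.05
python3 - <<'E'
from rig import bot,capture
import cv2,numpy as np
for n in("wrist",):
  c=capture(n);cv2.imwrite(f"pics/{n}3.png",c["pixels"][:,:,::-1]);np.savez(f"pics/{n}3.npz",**c)
E
```

```text
clock: 2.9
position: [0.4991, 0.1845, 0.09]
tcp_rot: [0.651, -0.65, -0.276, 0.278]
wrist_force: [-0.4, -1.0, -0.5]
grip_width: 0.0005
t 2.9 p [0.4991 0.1845 0.09  ] x-yaw 46.14 q [ 0.16  0.14  2.03 -0.    0.98 -0.64] F [-0.4 -1.  -0.5] w 0.0005
polar r 0.1584 ang 137.92
136.8,.160,.05 tool shift [0.0032 0.04   0.0016] twist -0.13
```

View pics/wrist3.png

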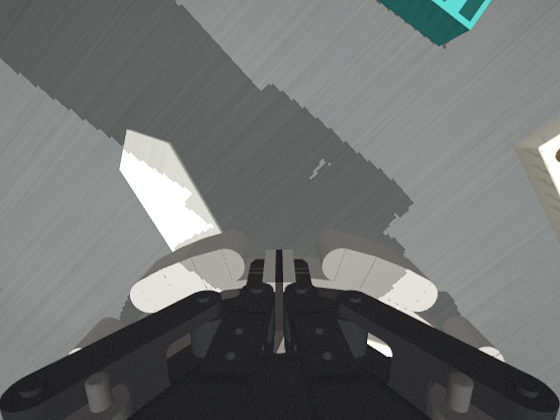

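Run:
```python
import numpy as np
c=np.load("pics/wrist3.npz");f=210/np.tan(np.radians(float(c["vfov"]))/2);T=c["tool_from_camera"]
for u,v in((266,262),(252,270),(257,266),(305,266),(311,275),(294,258),(240,262),(322,262),(235,240),(325,240)):
    d=np.median(c["depth"][v-1:v+2,u-1:u+2]);print(u,v,(T@[(u-c["cx"])*d/f,(v-c["cy"])*d/f,d,1])[:3].round(4))
```

```text
266 262 [-0.0055 -0.0192  0.0115]
252 270 [-0.0119 -0.0186  0.0073]
257 266 [-0.0099 -0.0149  0.0075]
305 266 [ 0.0124 -0.0145  0.0073]
311 275 [ 0.0198  0.0232 -0.0169]
294 258 [ 0.0077 -0.0062  0.0076]
240 262 [-0.0225  0.0189 -0.0062]
322 262 [ 0.0256  0.02   -0.0068]
235 240 [-0.0274  0.035   0.0014]
325 240 [0.0297 0.0377 0.0003]
```

```bash
python3 -m pendant '[{"xyz":[0.001,0.015,0.001],"twist":0},{"xyz":[0.001,0.027,0.002],"twist":0},{"xyz":[0.001,0.036,0.002],"twist":0},{"xyz":[0.001,0.036,0.002],"twist":0}]'
python3 go.py 137,.160,.053 132,.16,.053 127,.16,.053 122,.16,.053 117,.16,.053 112,.16,.053 107,.16,.053
```

```text
clock: 3.35
position: [0.4978, 0.1879, 0.0534]
tcp_rot: [0.651, -0.65, -0.277, 0.279]
wrist_force: [-0.2, -0.0, 0.4]
grip_width: 0.0002
t 3.35 p [0.4978 0.1879 0.0534] x-yaw 46.27 q [ 0.17  0.2   2.04 -0.    0.9  -0.64] F [-0.2 -0.   0.4] w 0.0002
polar r 0.1617 ang 137.34
137,.160,.053 tool shift [ 0.001   0.0004 -0.0017] twist -0.15
132,.16,.053 tool shift [ 0.0149  0.0004 -0.0022] twist 0.85
127,.16,.053 tool shift [ 0.0288  0.0003 -0.0038] twist 1.85
122,.16,.053 tool shift [ 0.0425  0.0003 -0.0066] twist 2.85
117,.16,.053 tool shift [ 0.0558  0.0002 -0.0107] twist 3.85
112,.16,.053 tool shift [ 0.0688  0.0002 -0.0158] twist 4.85
107,.16,.053 tool shift [ 0.0813  0.0001 -0.0221] twist 5.85
```

```bash
python3 -m pendant '[{"xyz":[0.004,0,-0.0015],"twist":0.2},{"xyz":[0.008,0,-0.0015],"twist":0.4},{"xyz":[0.012,0,-0.0018],"twist":0.6},{"xyz":[0.016,0,-0.002],"twist":0.9},{"xyz":[0.021,0,-0.003],"twist":1.3},{"xyz":[0.026,0,-0.0035],"twist":1.65},{"xyz":[0.031,0,-0.004],"twist":2},{"xyz":[0.036,0,-0.005],"twist":2.4},{"xyz":[0.041,0,-0.006],"twist":2.75},{"xyz":[0.046,0,-0.0075],"twist":3.1}]'
python3 go.py 117,.16,.053 112,.16,.053 107,.16,.053
python3 - <<'E'
from rig import bot,capture
import cv2,numpy as np
for n in("side",):
  c=capture(n);cv2.imwrite(f"pics/{n}4.png",c["pixels"][:,:,::-1]);np.savez(f"pics/{n}4.npz",**c)
from fit import fit
fit("4",("side",))
E
```

```text
clock: 4.35
position: [0.5368, 0.2164, 0.0557]
tcp_rot: [-0.682, 0.682, 0.187, -0.187]
wrist_force: [-1.2, -0.7, 0.0]
grip_width: 0.0
t 4.35 p [0.5368 0.2164 0.0557] x-yaw 30.66 q [ 0.21  0.29  1.93 -0.    0.93 -0.33] F [-1.2 -0.7  0. ] w 0.0
polar r 0.1595 ang 120.05
117,.16,.053 tool shift [0.0085 0.0027 0.0002] twist 0.73
112,.16,.053 tool shift [ 0.0224  0.0027 -0.0013] twist 1.73
107,.16,.053 tool shift [ 0.0361  0.0027 -0.004 ] twist 2.73
side ctr [0.6157 0.0796 0.1424] lobe phase 10.47 1015
 pointer max r 0.255 angle mean 163.54 546
  block near 10.5 113 centre [0.694 0.095] r 79.9 ang 11.2 [66. 71.] 11.8
  block near 55.5 195 centre [0.655 0.143] r 74.9 ang 57.9 [ 59. 117.] 53.2
  block near 100.5 170 centre [0.622 0.172] r 92.9 ang 86.0 [44. 82.] 38.5
  block near 145.5 75 centre [0.523 0.092] r 93.7 ang 172.2 [51. 14.] 4.5
  block near 190.5 283 centre [0.53  0.062] r 87.5 ang 191.5 [57. 76.] 10.8
```

View pics/side4.png

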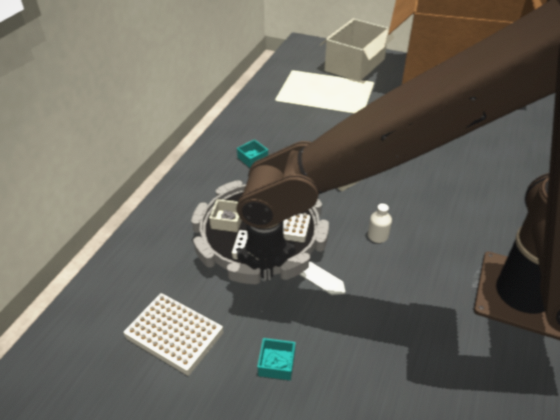

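```bash
python3 go.py 115,.16,.053 110,.16,.053 105,.16,.053 100,.16,.053 97,.16,.053
```

```text
t 4.4 p [0.5377 0.2167 0.0559] x-yaw 30.61 q [ 0.21  0.29  1.93  0.    0.93 -0.33] F [ 0.4 -0.   0.2] w 0.0
polar r 0.1593 ang 119.71
115,.16,.053 tool shift [ 0.0131  0.0029 -0.0001] twist 1.12
110,.16,.053 tool shift [ 0.027  0.003 -0.002] twist 2.12
105,.16,.053 tool shift [ 0.0405  0.003  -0.0052] twist 3.12
100,.16,.053 tool shift [ 0.0538  0.003  -0.0095] twist 4.12
97,.16,.053 tool shift [ 0.0616  0.003  -0.0127] twist 4.72
```

```bash
python3 -m pendant '[{"xyz":[0.006,0.001,0],"twist":0.5},{"xyz":[0.0125,0.002,0],"twist":1.0},{"xyz":[0.019,0.002,-0.001],"twist":1.5},{"xyz":[0.026,0.002,-0.002],"twist":2.0},{"xyz":[0.033,0.002,-0.0035],"twist":2.55},{"xyz":[0.040,0.002,-0.005],"twist":3.1},{"xyz":[0.046,0.002,-0.007],"twist":3.5},{"xyz":[0.052,0.002,-0.009],"twist":4},{"xyz":[0.057,0.002,-0.011],"twist":4.35},{"xyz":[0.061,0.002,-0.0125],"twist":4.7}]'
python3 - <<'E'
from rig import bot,capture
import cv2,numpy as np
for n in("side","scene"):
  c=capture(n);cv2.imwrite(f"pics/{n}5.png",c["pixels"][:,:,::-1]);np.savez(f"pics/{n}5.npz",**c)
from fit import fit
fit("5")
E
python3 go.py 95,.16,.053 93,.16,.053 91,.16,.053
```

```text
clock: 5.4
position: [0.5956, 0.237, 0.0535]
tcp_rot: [0.706, -0.706, -0.044, 0.044]
wrist_force: [-0.6, 0.3, 0.5]
grip_width: -0.0001
scene ctr [0.6174 0.077  0.1419] lobe phase 33.57 1012
 pointer max r 0.241 angle mean 166.35 28
  block near 33.6 205 centre [0.676 0.119] r 72.6 ang 35.8 [ 64. 116.] 29.8
  block near 78.6 572 centre [0.634 0.155] r 79.8 ang 78.1 [74. 75.] 78.4
  block near 123.6 193 centre [0.576 0.138] r 73.3 ang 124.4 [113.  64.] 32.9
  block near 168.6 216 centre [0.539 0.093] r 80.1 ang 168.6 [71. 74.] 78.5
  block near 213.6 76 centre [0.556 0.053] r 65.6 ang 201.2 [43. 95.] 54.2
  block near 258.6 157 centre [0.617 0.007] r 70.2 ang 269.4 [52. 90.] 39.5
  block near 303.6 149 centre [0.656 0.015] r 72.9 ang 302.1 [116.  62.] 34.7
  block near 348.6 156 centre [0.695 0.06 ] r 79.3 ang 347.7 [69. 69.] 80.3
side ctr [0.6161 0.0795 0.1425] lobe phase 32.98 884
 pointer max r 0.254 angle mean 163.41 573
  block near 123.0 135 centre [0.561 0.126] r 72.4 ang 139.9 [96. 34.] 8.4
  block near 168.0 393 centre [0.537 0.095] r 80.6 ang 168.9 [74. 73.] 80.3
  block near 213.0 149 centre [0.555 0.041] r 72.4 ang 212.4 [ 65. 117.] 34.2
  block near 258.0 94 centre [0.577 0.006] r 83.3 ang 242.4 [73. 28.] 83.6
t 5.5 p [0.5961 0.2367 0.0537] x-yaw 7.25 q [ 0.22  0.41  1.77 -0.    0.96  0.09] F [-1.  -1.7  0.3] w -0.0
polar r 0.1598 ang 97.42
95,.16,.053 tool shift [0.0068 0.0007 0.0001] twist 0.45
93,.16,.053 tool shift [ 0.0123  0.0007 -0.0002] twist 0.85
91,.16,.053 tool shift [ 0.0179  0.0007 -0.0007] twist 1.25
```

View pics/scene5.png

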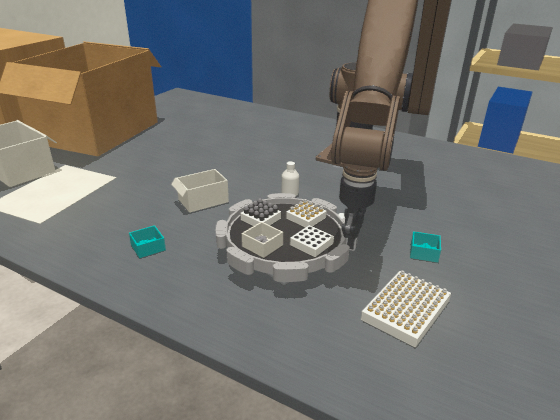

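```bash
python3 -m pendant '[{"xyz":[0.003,0,0],"twist":0.2},{"xyz":[0.0055,0,0],"twist":0.4},{"xyz":[0.008,0,0],"twist":0.6},{"xyz":[0.0105,0,-0.0002],"twist":0.8},{"xyz":[0.0125,0,-0.0003],"twist":0.9},{"xyz":[0.0135,0,-0.0003],"twist":1},{"xyz":[0.0135,0,-0.0003],"twist":1},{"xyz":[0.0135,0,-0.0003],"twist":1}]'
python3 - <<'E'
from rig import bot,capture
import cv2,numpy as np
for n in("side","scene"):
  c=capture(n);cv2.imwrite(f"pics/{n}6.png",c["pixels"][:,:,::-1]);np.savez(f"pics/{n}6.npz",**c)
from fit import fit
fit("6")
E
python3 go.py 92.3,.16,.053
```

```text
clock: 6.3
position: [0.6089, 0.2379, 0.0534]
tcp_rot: [0.707, -0.707, -0.014, 0.014]
wrist_force: [-0.7, -0.1, 0.1]
grip_width: 0.0002
scene ctr [0.6174 0.0766 0.1419] lobe phase 29.22 992
 pointer max r 0.242 angle mean 166.58 14
  block near 29.2 213 centre [0.68  0.116] r 74.2 ang 31.8 [ 63. 116.] 26.8
  block near 74.2 579 centre [0.64  0.153] r 79.9 ang 73.9 [73. 76.] 74.9
  block near 119.2 208 centre [0.581 0.14 ] r 73.1 ang 120.0 [118.  66.] 29.1
  block near 164.2 222 centre [0.541 0.1  ] r 79.9 ang 163.3 [73. 73.] 75.8
  block near 209.2 72 centre [0.557 0.064] r 62.0 ang 192.0 [36. 91.] 56.5
  block near 254.2 146 centre [0.615 0.005] r 71.4 ang 267.8 [43. 89.] 24.6
  block near 299.2 151 centre [0.652 0.013] r 72.2 ang 298.8 [116.  62.] 29.9
  block near 344.2 163 centre [0.695 0.055] r 80.7 ang 344.8 [68. 68.] 75.4
side ctr [0.6164 0.0796 0.1427] lobe phase 27.63 892
 pointer max r 0.255 angle mean 163.52 578
  block near 72.6 64 centre [0.61  0.141] r 61.6 ang 95.8 [14. 45.] 25.0
  block near 117.6 161 centre [0.569 0.135] r 73.0 ang 130.7 [99. 40.] 11.4
  block near 162.6 423 centre [0.538 0.102] r 81.6 ang 164.1 [74. 71.] 73.6
  block near 207.6 161 centre [0.551 0.046] r 73.3 ang 207.2 [ 64. 115.] 30.9
  block near 252.6 134 centre [0.583 0.006] r 80.9 ang 245.3 [71. 50.] 78.8
t 6.4 p [0.6088 0.2379 0.0534] x-yaw 2.25 q [ 0.22  0.43  1.74 -0.    0.97  0.18] F [ 0.2 -0.  -0.2] w 0.0
polar r 0.1598 ang 92.84
92.3,.16,.053 tool shift [0.0015 0.0004 0.0002] twist -0.01
```

Bare block at about 163.6° against pointer 163.4°. Now I back off a little from the lobe, then rise straight up.

```bash
python3 -m pendant '[{"xyz":[-0.004,0,0],"twist":0},{"xyz":[-0.007,0,0.001],"twist":0},{"xyz":[-0.007,-0.01,0.001],"twist":0},{"xyz":[-0.007,-0.03,0.001],"twist":0},{"xyz":[-0.007,-0.07,0.001],"twist":0},{"xyz":[-0.007,-0.12,0.02],"twist":0},{"xyz":[-0.007,-0.16,0.06],"twist":0},{"xyz":[-0.007,-0.17,0.1],"twist":0},{"xyz":[-0.007,-0.17,0.1],"twist":0},{"xyz":[-0.007,-0.17,0.1],"twist":0}]'
python3 - <<'E'
from rig import bot,capture
import cv2,numpy as np
for n in("side","scene","wrist"):
  c=capture(n);cv2.imwrite(f"pics/{n}7.png",c["pixels"][:,:,::-1]);np.savez(f"pics/{n}7.npz",**c)
from fit import fit
fit("7")
E
python3 go.py
```

```text
clock: 7.4
position: [0.5975, 0.3385, 0.2245]
tcp_rot: [0.707, -0.707, -0.015, 0.014]
wrist_force: [-0.9, -0.1, -0.3]
grip_width: 0.0
scene ctr [0.6173 0.0771 0.1421] lobe phase 28.65 1111
 pointer max r 0.257 angle mean 162.84 95
  block near 28.7 202 centre [0.682 0.113] r 73.9 ang 29.4 [ 63. 116.] 27.8
  block near 73.7 574 centre [0.639 0.154] r 79.9 ang 74.0 [75. 75.] 75.6
  block near 118.7 206 centre [0.583 0.141] r 73.0 ang 118.2 [117.  64.] 28.9
  block near 163.7 227 centre [0.541 0.1  ] r 79.9 ang 163.7 [71. 74.] 72.2
  block near 208.7 75 centre [0.555 0.064] r 63.7 ang 192.2 [38. 90.] 56.6
  block near 253.7 146 centre [0.614 0.006] r 71.4 ang 267.3 [46. 89.] 26.7
  block near 298.7 151 centre [0.651 0.014] r 71.6 ang 297.8 [114.  65.] 29.7
  block near 343.7 168 centre [0.694 0.054] r 79.8 ang 343.5 [69. 69.] 74.9
side ctr [0.6155 0.0791 0.1421] lobe phase 29.29 887
 pointer max r 0.255 angle mean 163.19 591
  block near 29.3 61 centre [0.668 0.097] r 55.6 ang 18.5 [31. 74.] 53.8
  block near 74.3 446 centre [0.629 0.157] r 79.6 ang 80.2 [82. 56.] 86.8
  block near 119.3 250 centre [0.579 0.142] r 73.0 ang 120.0 [118.  65.] 28.2
  block near 164.3 400 centre [0.538 0.101] r 80.5 ang 164.3 [75. 73.] 72.5
  block near 209.3 157 centre [0.551 0.045] r 73.1 ang 208.0 [ 64. 114.] 29.4
  block near 254.3 188 centre [0.59  0.003] r 79.7 ang 251.6 [73. 66.] 75.2
  block near 299.3 80 centre [0.659 0.028] r 66.7 ang 310.4 [102.  49.] 15.8
  block near 344.3 110 centre [0.693 0.057] r 80.9 ang 344.5 [67. 68.] 74.1
t 7.55 p [0.5972 0.3363 0.2218] x-yaw 2.2 q [ 0.37  0.32  1.56 -0.    1.27  0.33] F [ 0.6 -0.1 -0.4] w 0.0001
polar r 0.2587 ang 94.32
```

View pics/side7.png

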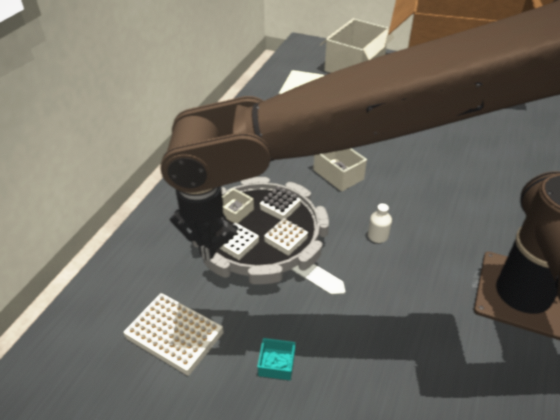

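View pics/wrist7.png

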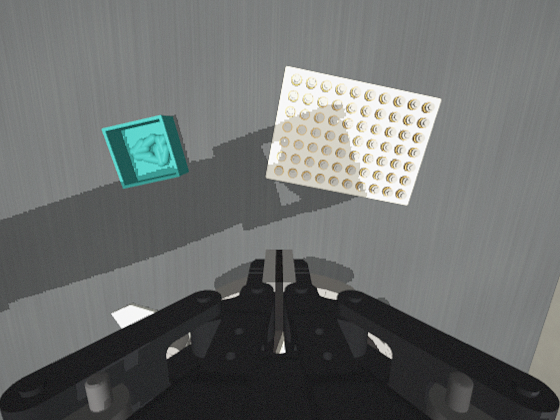

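The side view shows the bare block (288,235) in line with the pointer (330,282), within about 1°. The fingers are clear of everything, about 0.22 m up.

Run:
```python
from rig import bot
print(bot.sign_off())
```

```text
the job is handed in; nothing more can be done
None
```

The block of bare stems now stands at the front over the pointer, and I have handed the job in; no verdict was reported.

- **What I did:** With the gripper shut, I let the fingertips down into one rim notch on the robot's left. I pushed the neighbouring lobe about 40° clockwise in three slow strokes, checking the pictures after each. I then backed off the lobe and lifted clear.
- **Alignment:** The two cameras put the bare block at 163.7° and 164.3°, and the pointer at 162.8° and 163.2°. That is about 1° off, or 1 to 2 mm; the allowed error is 14 mm. The block stands about 80 mm from the axis.
- **At rest:** The pictures before and after the fingers withdrew agree to about 1.5° at most, within measuring scatter, so the turntable appears at rest. I did not measure its speed directly.
- **Other things:** The bottle, carton and rack on the bench look unmoved, judged by eye only. The wrist force readings at the ends of the moves stayed within about 2 N. The fingers ended clear of everything, and the clock stood at about 7.6 s.
- **Disagreements:** The cameras differ by 1 to 2 mm on the turntable's centre, which is within the stated calibration. In the frames where the arm hid part of the view, some block fits were unreliable and I ignored them.

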